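# Empty tablet bottle into the bench pedal bin

## Task

Throw away the empty white tablet bottle with the blue cap: press the bin's pedal all the way down to its stop so that it catches and the lid stays open by itself, put the bottle into the bin, then shut the lid fully again. Leave the other things on the bench standing where they are.

Things in the scene. Friction and masses are not known exactly. Their poses are not given: they have to be found in the camera images.
- bin: Small bench pedal bin that stays put on its rubber foot: steel shell, 166 mm deep (x) by 176 mm wide (y) at the top, tapering to a black foot 150 by 156 mm; 203 mm high with the lid shut. A black cover 64 mm wide stands out behind it to 119 mm from the centre. Origin: centre of its underside. Its -x axis points out of its front, where the pedal is; z up.
- bin_mouth (a point): Centre of the bin's open mouth, at rim height, 186 mm above the bench. The mouth is 162 mm deep by 172 mm wide; the inner floor is 44 mm above the bench. Axes as the bin.
- pedal (a joint): Angle of the pedal, rad: 0 up, 0.30 hard on its stop. Spring and lid push it up with about 7 N, rising to 15 N just before the catch (more if pressed fast). A sprung catch inside holds it only if pressed right to the stop; else it snaps back. It is linked to the lid both ways: the lid's angle is 4.83 times the pedal's, so pushing the lid shut pulls the pedal out of its catch.
- pedal_tread (a point): Place to press, on top of the pedal's ribbed red tread (36 mm deep, 72 wide, 6 thick), mid-width, 13 mm in from its outer edge, which is 37 mm in front of the foot and 19 mm beyond the shut lid. 43 mm above the bench when up, 17 mm when down; moves almost straight down. Lid and shell stand over it: the gripper must come in leaning away from the bin, about 30 degrees from vertical.
- lid (a joint): Angle of the bin's lid, rad: 0 shut, 1.45 fully open (held by the pedal's catch). Its hinge runs along the bin's y at the back of the mouth, 85 mm behind the bin's centre and 188 mm above the bench.
- lid_edge (a point): Middle of the lid's free edge, half-way through its thickness. The lid is 178 mm from hinge to edge, 186 mm wide, 16 mm thick. Open, it stands nearly upright at the back of the mouth with this edge 366 mm above the bench; about 2 N on its back, near this edge, towards the bin's front frees the catch, and the lid then falls shut by itself.
- tablets_center (a point): Centre, half-way up, of the empty white plastic tablet bottle with a blue cap: 45 mm in diameter, 86 mm high, the cap 39 mm in diameter and the top 16 mm of it; about 40 g, standing upright.
- amber_center (a point): Centre, half-way up, of a full amber glass bottle with black cap, 55 mm in diameter, 115 mm high. To be left alone.
- beaker_center (a point): Centre, half-way up, of a clear glass beaker, 68 mm in diameter at the rim, 95 mm high. To be left alone.
- timer_center (a point): Centre of a grey bench timer, a box 26 by 78 by 72 mm high, standing. To be left alone.
Things that resemble listed ones, but are neither listed nor needed, are in the scene too. Leave any green look-alike of the part that bears tablets_center alone.

How it is judged:
By the outcome, as a careful person would: the job done as asked, in the order asked, and still so for the second after the job is handed in, with the robot touching nothing.
It also fails if it takes over 58 s, if anything falls off the work surface, if the arm or the gripper's body presses on something with over 40 N, if the wrist force passes 120 N, or if a joint passes its speed limit or range.

## Robot

A 6-joint arm with a two-finger parallel gripper is mounted at the origin on the work surface. World frame = base frame: x ahead of the robot, y to its left, z up, the work surface at z = 0. Lengths are in m, angles in rad, forces in N, time in s.
With the tool pointing down it reaches from about 0.35 to 0.725 m from the base axis. Payload 6 kg.
Tool frame: the origin (TCP) lies midway between the tips of the shut fingers; the grasp point (between the pads) lies 19 mm behind it; z points along the fingers, y is the direction in which the jaws open and shut (so a half turn about z gives the same grasp; the last joint's range is limited). The gripper opens to 85 mm and grips with 20 to 120 N. Pads are 22 mm wide; open, the fingers measure 114 mm over their backs; the gripper's body (76 mm by 85 mm) begins 54 mm behind the grasp point. The pads swing forward as they close: fully open they stand 13 mm farther back than shut.
Start: joints at [-0.845, 0.04, 0.085, 0, -1.615, -0.334], TCP at [0.229, -0.555, 0.231] pointing down, gripper open.
Joint ranges: [-2.56, 2.56], [-1.29, 2.01], [-1.08, 1.49], [-3.29, 1.98], [-2.81, -0.18], [-2.99, 2.99]. Speed limits (rad/s): [2.57, 2.57, 3.01, 3.14, 3.14, 3.14].

## Interface

Orientations are given as a 3x3 rotation matrix whose columns are the frame's x, y, z axes.
In Python, from rig import manip gives the robot as it stands.
- The arm moves only by the tool carry_out, never from a script. Its argument "plan" is a list of rows, each an object of numbers: "tx", "ty", "tz": the shift along the tool's x, y, z in cm; "wx", "wy", "wz": the turn, a rotation vector about the tool's x, y, z in degrees; "fingers": the finger opening in cm, from 0 to 8.54. A call has 1 to 5 rows; each row is the pose to reach, as a shift and turn from the pose commanded when the call began, along the tool's axes at that moment; what a row does not reach only later rows make up. A row lasts 1/10 s, in which the tool goes at most 50 mm and 8.59 degrees, less where a joint would pass 70% of its speed; a pose out of reach is approached as far as the arm can. A call with a gripper value outside its range is refused whole. The fingers move at their own pace and stop on an object; the grip force is fixed at half the most. Time passes only in rows, so rows that repeat a pose let the fingers close. It gives the time, the measured TCP pose, the force and the opening at its end, in the units of the state.
- manip.read_state(): the state, without advancing time (a new reading comes with each control period).
- manip.grab_frame(name): name is "side" or "top"; returns (picture, depth): 384x512x3 uint8, red, green, blue; 384x512 float32, m along the optical axis (not along the pixel's ray), 0 where there is no reading.
- manip.camera_model(name): a dict with "mtx" (3x3 intrinsics, pixels), "world_from_camera" (4x4, takes a point from camera to world coordinates). Camera axes: x right, y down, z forward; pixel columns grow to the right and rows downward; lengths in m; the calibration is good to about 2 mm. A picture is of the moment at which its call begins. camera_model takes no time and is no camera call.
- manip.job_done(): hands the job in, once; it reports no verdict.
Trained networks look in the newest picture that a camera, given by its name, has taken for a name from the list of things; names that differ only in an ending like _2 or _b are one class to them, and where a whole thing is asked for, a point or a joint stands for the part that bears it (a point fixed in the world has none). Each returns a list of dicts, best first, with "conf" (0 to 1); they miss things now and then, are a little off and sometimes report something else, mostly with a low value. They report only what shows in the picture. A call takes as long as a camera call. They do not tell look-alikes from the thing itself.
- manip.spot_in(camera, label): "bbox" ([left, top, right, bottom] in pixels, round what is visible of it).
- manip.spot_point(camera, label): "at" ([column, row] in pixels: a listed point, or the origin of a listed thing).
The state is a dict: "clock": time; "joint_positions": joint angles; "dq": joint speeds; "effort": joint torques, N m; "tool_pos": TCP position; "orientation": TCP orientation; "contact_force": force on the tool from outside, world axes, zero at the start; "torque": the same for the moment, N m; "finger_gap": finger opening in m.
Only numpy, scipy, OpenCV 4.12 (cv2) and the standard library are available. Lean on these libraries where they do the work, as an engineer would, in place of code of your own. Each camera call takes 0.05 s, during which the arm holds its last target. There are 200 camera calls.

## Working session

There is one attempt and no reset: what is moved stays moved. The work goes in short steps, Python scripts to look and compute and a tool call to move; the robot and the scene stay as the last step left them, time stands still between calls to the robot, and variables do not carry over. Pictures are saved under pics/ and viewed, about 8 in all and at most 12, crops included, and the job is handed in when it is done.

Besides the shell and the picture viewer there is one more tool, called after "Request:" by a JSON object that holds its "api" and its "payload", one argument or row to a line. carry_out: Moves the arm, as the interface text tells. Its arguments: {"type":"object","properties":{"plan":{"type":"array"}},"required":["plan"]}

```bash
mkdir -p pics; ls
cat > h.py <<'E'
import numpy as np, cv2
from rig import manip
def grab(n):
    im,d=manip.grab_frame(n); return im,d
def world(n,u,v,z):
    m=manip.camera_model(n);K=np.array(m["mtx"]);T=np.array(m["world_from_camera"])
    p=np.linalg.inv(K)@np.array([u,v,1.])*z
    return (T@np.r_[p,1])[:3]
def cloud(n,d):
    m=manip.camera_model(n);K=np.array(m["mtx"]);T=np.array(m["world_from_camera"])
    v,u=np.mgrid[:384,:512]
    P=np.stack([(u-K[0,2])/K[0,0]*d,(v-K[1,2])/K[1,1]*d,d,np.ones_like(d)],-1)@T.T
    P[d==0]=np.nan
    return P[...,:3]
def ray_at(n,u,v,h):
    m=manip.camera_model(n);T=np.array(m["world_from_camera"])
    o=T[:3,3];q=world(n,u,v,1.)-o
    return o+q*(h-o[2])/q[2]
E
python3 - <<'E'
from h import *
np.set_printoptions(precision=3,suppress=True)
out=[]
for n in("side","top"):
    im,d=grab(n); np.savez(f"{n}.npz",im=im,d=d); out.append(im)
    print(n,np.array(manip.camera_model(n)["world_from_camera"])[:3,3])
    for l in("bin_mouth","pedal_tread","lid_edge","tablets_center","amber_center","beaker_center","timer_center","bin"):
        print(l,[(np.round(r["at"]),round(r["conf"],2)) for r in manip.spot_point(n,l)][:4])
    cv2.imwrite(f"pics/{n}0.png",cv2.resize(im[...,::-1],(768,576)))
print(manip.read_state())
E
```

```text
pics
side [0.826 0.064 1.075]
bin_mouth [(array([288., 190.]), 0.62)]
pedal_tread [(array([123., 163.]), 0.61), (array([251., 200.]), 0.43), (array([289., 192.]), 0.37)]
lid_edge [(array([256., 182.]), 0.92)]
tablets_center [(array([158., 161.]), 0.71), (array([123., 162.]), 0.61)]
amber_center [(array([165., 193.]), 0.86)]
beaker_center [(array([120., 220.]), 0.95)]
timer_center [(array([386., 184.]), 0.63)]
bin []
top [0.427 0.034 1.625]
bin_mouth [(array([215., 179.]), 0.82)]
pedal_tread [(array([250., 191.]), 0.69)]
lid_edge [(array([213., 180.]), 0.74), (array([249., 186.]), 0.57)]
tablets_center [(array([343., 225.]), 0.76), (array([373., 224.]), 0.52), (array([250., 192.]), 0.41)]
amber_center [(array([368., 168.]), 0.73), (array([335., 194.]), 0.62)]
beaker_center [(array([368., 169.]), 0.62)]
timer_center [(array([133., 211.]), 0.81)]
bin []
{'clock': 0.9, 'joint_positions': array([-0.845,  0.04 ,  0.085, -0.   , -1.616, -0.334]), 'dq': array([-0.001, -0.002, -0.001,  0.001, -0.001,  0.   ]), 'effort': array([  0.   , -36.792,  34.745,   6.933,  -0.001,  -0.   ]), 'tool_pos': array([ 0.229, -0.554,  0.231]), 'orientation': array([[-0.924, -0.382, -0.   ],
       [-0.382,  0.924,  0.   ],
       [-0.   ,  0.   , -1.   ]]), 'contact_force': array([-0.112,  0.224, -0.48 ]), 'torque': array([ 0.072,  0.016, -0.017]), 'finger_gap': 0.08532474291381581}
```

View pics/side0.png

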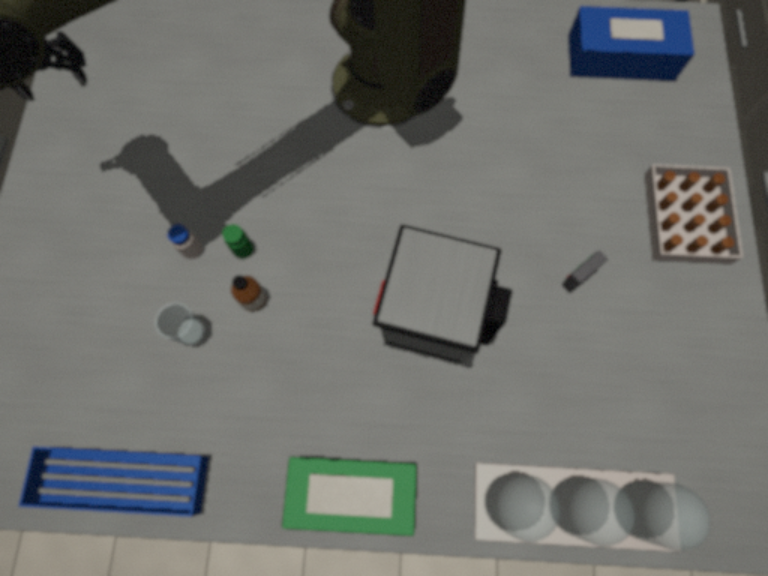

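View pics/top0.png

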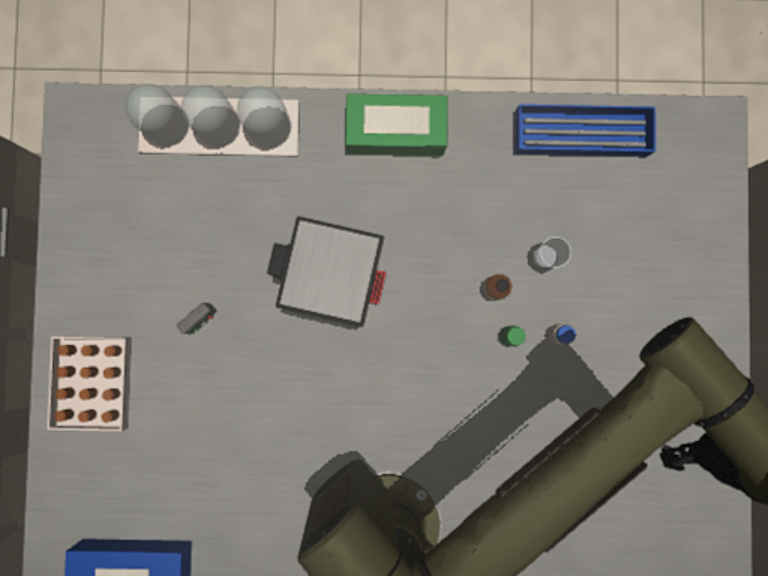

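The pictures show the bin's lid shut, centred at about (330,272) in the top picture with its red pedal at (378,287), facing the amber bottle. The blue-capped bottle is at (564,335) in the top picture and (180,235) in the side one, with the green look-alike at (513,336) beside it.

Run:
```python
from h import *
np.set_printoptions(precision=4,suppress=True)
for n in("top","side"):
    z=np.load(n+".npz");im,d=z["im"],z["d"];P=cloud(n,d)
    hsv=cv2.cvtColor(im,cv2.COLOR_RGB2HSV)
    box=(P[...,0]>.2)&(P[...,0]<.8)&(P[...,1]>-.45)&(P[...,1]<.45)
    m=box&(P[...,2]>.185)&(P[...,2]<.225)&(P[...,1]>-.1)
    q=P[m];r=cv2.minAreaRect(q[:,:2].astype(np.float32));print(n,"lid",m.sum(),r,np.median(q[:,2]),[b for b in cv2.boxPoints(r)])
    H,S,V=[hsv[...,i] for i in range(3)]
    for nm,c in(("blue",(H>100)&(H<130)&(S>120)),("green",(H>45)&(H<85)&(S>120)),("red",((H<8)|(H>172))&(S>140)&(P[...,1]<.2)),("timer",(P[...,1]>.15)&(P[...,2]>.05)&(P[...,2]<.1)),("amb",(H<20)&(S>90)&(P[...,1]<-.1))):
        k=box&c&(P[...,2]>.01)
        if not k.sum():continue
        q=P[k];print(nm,k.sum(),"med",np.median(q,0),"min",q.min(0),"max",q.max(0))
for n,u,v,h in(("top",376,223,.086),("side",120,155,.086),("top",368,168,.095),("top",335,191,.115),("side",120,220,.05)):print(n,ray_at(n,u,v,h))
```

```text
top lid 3864 ((0.5443791151046753, 0.14450319111347198), (0.2100266069173813, 0.18639931082725525), 78.09188842773438) 0.20235088313694838 [array([0.4315, 0.061 ], dtype=float32), array([0.6139, 0.0225], dtype=float32), array([0.6572, 0.228 ], dtype=float32), array([0.4749, 0.2665], dtype=float32)]
blue 93 med [ 0.4279 -0.3645  0.0851] min [ 0.3035 -0.4236  0.0669] max [ 0.4439 -0.3485  0.5848]
green 2 med [ 0.4388 -0.2606  0.0741] min [ 0.4387 -0.2609  0.0643] max [ 0.4388 -0.2604  0.0838]
red 72 med [0.5182 0.0348 0.0429] min [ 0.4415 -0.3977  0.031 ] max [0.5546 0.0505 0.5498]
timer 217 med [0.4481 0.4213 0.0704] min [0.4128 0.2419 0.0501] max [0.5333 0.45   0.0949]
amb 158 med [ 0.521  -0.2175  0.0813] min [ 0.2331 -0.4492  0.0617] max [ 0.5503 -0.1992  0.5903]
side lid 5170 ((0.5452256798744202, 0.1415066421031952), (0.20223012566566467, 0.18644283711910248), 78.00420379638672) 0.20125697301185347 [array([0.433, 0.062], dtype=float32), array([0.6154, 0.0232], dtype=float32), array([0.6574, 0.221 ], dtype=float32), array([0.4751, 0.2598], dtype=float32)]
blue 156 med [ 0.4276 -0.3649  0.085 ] min [ 0.4043 -0.3892  0.077 ] max [0.5973 0.2338 0.6054]
green 287 med [ 0.4299 -0.2559  0.0828] min [ 0.4028 -0.3831  0.0149] max [0.6203 0.2404 0.5937]
red 44 med [0.5124 0.0235 0.1945] min [ 0.3785 -0.395   0.0371] max [0.5907 0.0397 0.594 ]
timer 321 med [0.4622 0.411  0.0697] min [0.4164 0.1502 0.0504] max [0.641  0.4497 0.0991]
amb 326 med [ 0.5288 -0.2256  0.0898] min [ 0.3212 -0.3991  0.0643] max [ 0.5544 -0.1984  0.5985]
top [ 0.4248 -0.3615  0.086 ]
side [ 0.4269 -0.3602  0.086 ]
top [ 0.5984 -0.3331  0.095 ]
top [ 0.5221 -0.2257  0.115 ]
side [ 0.6094 -0.3425  0.05  ]
```

```bash
cat >> h.py <<'E'
from scipy.spatial.transform import Rotation as Rn
C=np.array([.5428,.133,0]);a=np.radians(78.05)
BX=np.array([np.cos(a),np.sin(a),0]);BY=np.array([-BX[1],BX[0],0]);K3=np.array([0,0,1.])
def binp(x,y,z): return C+x*BX+y*BY+z*K3
def tool(lean):   # lean>0: body away from bin front, jaws along bin y
    l=np.radians(lean); z=np.sin(l)*BX-np.cos(l)*K3
    return np.stack([np.cross(BY,z),BY,z],1)
def goal(p,R):
    s=manip.read_state();R0=np.array(s["orientation"])
    t=R0.T@(np.array(p)-s["tool_pos"])*100;w=Rn.from_matrix(R0.T@R).as_rotvec(degrees=True)
    print("clock",round(s["clock"],2),"t cm",np.round(t,2),"w deg",np.round(w,1),"pos",np.round(s["tool_pos"],4),"F",np.round(s["contact_force"],1))
E
python3 -c "
from h import *
goal(binp(-.22,0,.24),tool(30))"
```

```text
clock 0.9 t cm [-42.81  33.41  -0.87] w deg [-14.5 -27.6 -54.3] pos [ 0.2292 -0.5545  0.2313] F [-0.1  0.2 -0.5]
```

Request:
{"api": "carry_out", "payload": {
  "plan": [
    {"tx":-42.8,"ty":33.4,"tz":-0.9,"wx":-14.5,"wy":-27.6,"wz":-54.3,"fingers":0},
    {"tx":-42.8,"ty":33.4,"tz":-0.9,"wx":-14.5,"wy":-27.6,"wz":-54.3,"fingers":0},
    {"tx":-42.8,"ty":33.4,"tz":-0.9,"wx":-14.5,"wy":-27.6,"wz":-54.3,"fingers":0},
    {"tx":-42.8,"ty":33.4,"tz":-0.9,"wx":-14.5,"wy":-27.6,"wz":-54.3,"fingers":0},
    {"tx":-42.8,"ty":33.4,"tz":-0.9,"wx":-14.5,"wy":-27.6,"wz":-54.3,"fingers":0}
  ]
}}

```text
clock: 1.4
tool_pos: [0.3532, -0.3354, 0.2362]
orientation: [[-0.469, -0.874, 0.13], [-0.808, 0.484, 0.337], [-0.357, 0.053, -0.933]]
contact_force: [0.6, -0.7, -0.1]
finger_gap: 0.0125
```

```bash
python3 -c "
from h import *
goal(binp(-.22,0,.24),tool(30));print(manip.read_state()['joint_positions'])"
```

```text
clock 1.4 t cm [-27.35  -0.32  10.04] w deg [ -4.6  -8.5 -16.7] pos [ 0.3532 -0.3354  0.2362] F [ 0.6 -0.7 -0.1]
[-0.63064571 -0.10063377  0.04022175 -0.3656234  -1.79670407  0.04751434]
```

Request:
{"api": "carry_out", "payload": {
  "plan": [
    {"tx":-27.3,"ty":-0.3,"tz":10.0,"wx":-4.6,"wy":-8.5,"wz":-16.7,"fingers":0},
    {"tx":-27.3,"ty":-0.3,"tz":10.0,"wx":-4.6,"wy":-8.5,"wz":-16.7,"fingers":0},
    {"tx":-27.3,"ty":-0.3,"tz":10.0,"wx":-4.6,"wy":-8.5,"wz":-16.7,"fingers":0},
    {"tx":-27.3,"ty":-0.3,"tz":10.0,"wx":-4.6,"wy":-8.5,"wz":-16.7,"fingers":0},
    {"tx":-27.3,"ty":-0.3,"tz":10.0,"wx":-4.6,"wy":-8.5,"wz":-16.7,"fingers":0}
  ]
}}

```text
clock: 1.9
tool_pos: [0.4779, -0.1189, 0.2383]
orientation: [[-0.186, -0.977, 0.103], [-0.847, 0.212, 0.487], [-0.498, 0.003, -0.867]]
contact_force: [1.2, -1.1, 0.5]
finger_gap: -0.0
```

```bash
python3 -c "
from h import *
goal(binp(-.22,0,.24),tool(30));goal(binp(-.125,0,.105),tool(30));print(manip.read_state()['joint_positions'])"
```

```text
clock 1.9 t cm [-3.55 -1.11  1.84] w deg [-0.  -0.1 -0.4] pos [ 0.4779 -0.1189  0.2383] F [ 1.2 -1.1  0.5]
clock 1.9 t cm [-5.07 -1.1  18.28] w deg [-0.  -0.1 -0.4] pos [ 0.4779 -0.1189  0.2383] F [ 1.2 -1.1  0.5]
[-0.24953901 -0.15239581  0.00718813 -0.52804459 -1.72915406 -0.05080411]
```

Request:
{"api": "carry_out", "payload": {
  "plan": [
    {"tx":-3.5,"ty":-1.1,"tz":2.0,"wz":-0.4,"fingers":0},
    {"tx":-5.1,"ty":-1.1,"tz":18.3,"wz":-0.4,"fingers":0},
    {"tx":-5.1,"ty":-1.1,"tz":18.3,"wz":-0.4,"fingers":0},
    {"tx":-5.1,"ty":-1.1,"tz":18.3,"wz":-0.4,"fingers":0},
    {"tx":-5.1,"ty":-1.1,"tz":18.3,"wz":-0.4,"fingers":0}
  ]
}}

```text
schema error: expected keys tx, ty, tz, wx, wy, wz, fingers
```

Run:
```python
from h import *
goal(binp(-.125,0,.105),tool(30))
for z in(.052,.042,.032,.022,.014):goal(binp(-.096,0,z),tool(30))
for n in("side","top"):
    im,d=grab(n);P=cloud(n,d);hsv=cv2.cvtColor(im,cv2.COLOR_RGB2HSV)
    k=((hsv[...,0]<8)|(hsv[...,0]>172))&(hsv[...,1]>120)&(P[...,2]<.08)&(abs(P[...,0]-.52)<.07)&(abs(P[...,1]-.04)<.05)
    q=P[k]-C;print(n,k.sum(),np.stack([q@BX,q@BY,q[:,2]],1)[::6].round(3).tolist())
    if n=="side":cv2.imwrite("pics/s1.png",cv2.resize(im[100:240,150:390,::-1],(720,420)))
```

```text
clock 1.9 t cm [-5.07 -1.1  18.28] w deg [-0.  -0.1 -0.4] pos [ 0.4779 -0.1189  0.2383] F [ 1.2 -1.1  0.5]
clock 1.9 t cm [-4.94 -1.1  24.32] w deg [-0.  -0.1 -0.4] pos [ 0.4779 -0.1189  0.2383] F [ 1.2 -1.1  0.5]
clock 1.9 t cm [-4.44 -1.1  25.18] w deg [-0.  -0.1 -0.4] pos [ 0.4779 -0.1189  0.2383] F [ 1.2 -1.1  0.5]
clock 1.9 t cm [-3.95 -1.11 26.05] w deg [-0.  -0.1 -0.4] pos [ 0.4779 -0.1189  0.2383] F [ 1.2 -1.1  0.5]
clock 1.9 t cm [-3.45 -1.11 26.92] w deg [-0.  -0.1 -0.4] pos [ 0.4779 -0.1189  0.2383] F [ 1.2 -1.1  0.5]
clock 1.9 t cm [-3.05 -1.11 27.61] w deg [-0.  -0.1 -0.4] pos [ 0.4779 -0.1189  0.2383] F [ 1.2 -1.1  0.5]
side 25 [[-0.109, 0.029, 0.042], [-0.108, 0.014, 0.042], [-0.107, -0.001, 0.041], [-0.109, -0.017, 0.04], [-0.107, -0.033, 0.041]]
top 110 [[-0.091, -0.031, 0.04], [-0.092, -0.029, 0.033], [-0.099, -0.026, 0.04], [-0.1, -0.023, 0.046], [-0.101, -0.019, 0.051], [-0.102, -0.017, 0.041], [-0.093, -0.008, 0.038], [-0.094, -0.005, 0.034], [-0.098, -0.002, 0.047], [-0.108, -0.001, 0.044], [-0.091, 0.01, 0.044], [-0.091, 0.012, 0.037], [-0.095, 0.015, 0.039], [-0.106, 0.016, 0.047], [-0.106, 0.019, 0.044], [-0.11, 0.022, 0.042], [-0.093, 0.033, 0.045], [-0.093, 0.036, 0.039], [-0.104, 0.036, 0.035]]
```

View pics/s1.png

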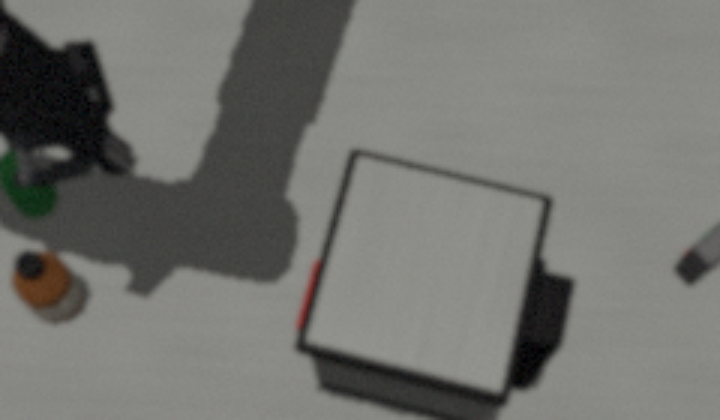

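The move was refused because every key is required, so the arm hasn't moved. In the crop the bin is shut with the red tread at (310,295). The measured tread edge (x of -0.11, y ±0.035, z of 0.042) fits the given sizes.

Request:
{"api": "carry_out", "payload": {
  "plan": [
    {"tx":-3.5,"ty":-1.1,"tz":2.0,"wx":0,"wy":0,"wz":-0.4,"fingers":0},
    {"tx":-5.1,"ty":-1.1,"tz":18.3,"wx":0,"wy":0,"wz":-0.4,"fingers":0},
    {"tx":-5.1,"ty":-1.1,"tz":18.3,"wx":0,"wy":0,"wz":-0.4,"fingers":0},
    {"tx":-5.1,"ty":-1.1,"tz":18.3,"wx":0,"wy":0,"wz":-0.4,"fingers":0},
    {"tx":-5.1,"ty":-1.1,"tz":18.3,"wx":0,"wy":0,"wz":-0.4,"fingers":0}
  ]
}}

```text
clock: 2.5
tool_pos: [0.5137, 0.0119, 0.0998]
orientation: [[-0.18, -0.979, 0.096], [-0.848, 0.204, 0.489], [-0.498, 0.007, -0.867]]
contact_force: [0.1, 0.5, -0.6]
finger_gap: -0.0001
```

Run:
```python
from h import *
goal(binp(-.125,0,.105),tool(30))
for z in(.052,.042,.032,.022,.014):goal(binp(-.096,0,z),tool(30))
```

```text
clock 2.5 t cm [-0.21 -0.34 -0.48] w deg [ 0.4 -0.1 -0. ] pos [0.5137 0.0119 0.0998] F [ 0.1  0.5 -0.6]
clock 2.5 t cm [-0.09 -0.39  5.56] w deg [ 0.4 -0.1 -0. ] pos [0.5137 0.0119 0.0998] F [ 0.1  0.5 -0.6]
clock 2.5 t cm [ 0.41 -0.39  6.42] w deg [ 0.4 -0.1 -0. ] pos [0.5137 0.0119 0.0998] F [ 0.1  0.5 -0.6]
clock 2.5 t cm [ 0.91 -0.4   7.29] w deg [ 0.4 -0.1 -0. ] pos [0.5137 0.0119 0.0998] F [ 0.1  0.5 -0.6]
clock 2.5 t cm [ 1.4  -0.41  8.16] w deg [ 0.4 -0.1 -0. ] pos [0.5137 0.0119 0.0998] F [ 0.1  0.5 -0.6]
clock 2.5 t cm [ 1.8  -0.41  8.85] w deg [ 0.4 -0.1 -0. ] pos [0.5137 0.0119 0.0998] F [ 0.1  0.5 -0.6]
```

Request:
{"api": "carry_out", "payload": {
  "plan": [
    {"tx":-0.1,"ty":-0.4,"tz":3,"wx":0,"wy":0,"wz":0,"fingers":0},
    {"tx":-0.1,"ty":-0.4,"tz":5.0,"wx":0,"wy":0,"wz":0,"fingers":0},
    {"tx":-0.1,"ty":-0.4,"tz":5.0,"wx":0,"wy":0,"wz":0,"fingers":0}
  ]
}}

```text
clock: 2.8
tool_pos: [0.5243, 0.0343, 0.0601]
orientation: [[-0.179, -0.979, 0.099], [-0.849, 0.205, 0.487], [-0.497, 0.003, -0.868]]
contact_force: [-0.2, 0.3, 0.0]
finger_gap: 0.0002
```

Run:
```python
from h import *
for z in(.052,.042,.032,.022,.014):goal(binp(-.096,0,z),tool(30))
```

```text
clock 2.8 t cm [0.02 0.23 0.92] w deg [ 0.2 -0.2  0. ] pos [0.5243 0.0343 0.0601] F [-0.2  0.3  0. ]
clock 2.8 t cm [0.51 0.23 1.79] w deg [ 0.2 -0.2  0. ] pos [0.5243 0.0343 0.0601] F [-0.2  0.3  0. ]
clock 2.8 t cm [1.01 0.22 2.66] w deg [ 0.2 -0.2  0. ] pos [0.5243 0.0343 0.0601] F [-0.2  0.3  0. ]
clock 2.8 t cm [1.51 0.22 3.53] w deg [ 0.2 -0.2  0. ] pos [0.5243 0.0343 0.0601] F [-0.2  0.3  0. ]
clock 2.8 t cm [1.91 0.22 4.22] w deg [ 0.2 -0.2  0. ] pos [0.5243 0.0343 0.0601] F [-0.2  0.3  0. ]
```

Request:
{"api": "carry_out", "payload": {
  "plan": [
    {"tx":0.0,"ty":0.2,"tz":0.9,"wx":0,"wy":0,"wz":0,"fingers":0},
    {"tx":0.3,"ty":0.2,"tz":1.4,"wx":0,"wy":0,"wz":0,"fingers":0},
    {"tx":0.6,"ty":0.2,"tz":1.9,"wx":0,"wy":0,"wz":0,"fingers":0},
    {"tx":0.8,"ty":0.2,"tz":2.3,"wx":0,"wy":0,"wz":0,"fingers":0},
    {"tx":1.0,"ty":0.2,"tz":2.65,"wx":0,"wy":0,"wz":0,"fingers":0}
  ]
}}

```text
clock: 3.3
tool_pos: [0.5249, 0.0369, 0.036]
orientation: [[-0.177, -0.979, 0.105], [-0.85, 0.205, 0.485], [-0.496, -0.003, -0.868]]
contact_force: [-5.8, -5.5, 9.8]
finger_gap: 0.0
```

Run:
```python
from h import *
for z in(.032,.022,.014):goal(binp(-.096,0,z),tool(30))
```

```text
clock 3.3 t cm [0.05 0.24 0.44] w deg [-0.1 -0.3  0.2] pos [0.5249 0.0369 0.036 ] F [-5.8 -5.5  9.8]
clock 3.3 t cm [0.55 0.25 1.3 ] w deg [-0.1 -0.3  0.2] pos [0.5249 0.0369 0.036 ] F [-5.8 -5.5  9.8]
clock 3.3 t cm [0.94 0.25 2.  ] w deg [-0.1 -0.3  0.2] pos [0.5249 0.0369 0.036 ] F [-5.8 -5.5  9.8]
```

Request:
{"api": "carry_out", "payload": {
  "plan": [
    {"tx":0.2,"ty":0.0,"tz":0.5,"wx":0,"wy":0,"wz":0,"fingers":0},
    {"tx":0.35,"ty":0.0,"tz":0.8,"wx":0,"wy":0,"wz":0,"fingers":0},
    {"tx":0.5,"ty":0.0,"tz":1.1,"wx":0,"wy":0,"wz":0,"fingers":0},
    {"tx":0.6,"ty":0.0,"tz":1.3,"wx":0,"wy":0,"wz":0,"fingers":0},
    {"tx":0.65,"ty":0.0,"tz":1.4,"wx":0,"wy":0,"wz":0,"fingers":0}
  ]
}}

```text
clock: 3.8
tool_pos: [0.5261, 0.0372, 0.0247]
orientation: [[-0.174, -0.979, 0.106], [-0.851, 0.203, 0.484], [-0.496, -0.006, -0.868]]
contact_force: [-17.2, -10.4, 32.9]
finger_gap: 0.0005
```

Run:
```python
from h import *
for z in(.022,.014):goal(binp(-.096,0,z),tool(30))
```

```text
clock 3.8 t cm [0.03 0.35 0.29] w deg [-0.2 -0.3  0.4] pos [0.5261 0.0372 0.0247] F [-17.2 -10.4  32.9]
clock 3.8 t cm [0.43 0.36 0.99] w deg [-0.2 -0.3  0.4] pos [0.5261 0.0372 0.0247] F [-17.2 -10.4  32.9]
```

```bash
cat >> h.py <<'E'
def lid():
    for n in("side","top"):
        im,d=grab(n);P=cloud(n,d);q=P[~np.isnan(P[...,0])]-C;L=np.stack([q@BX,q@BY,q[:,2]],1)
        L=L[(abs(L[:,1])<.085)&(L[:,0]<.15)&(L[:,0]>-.1)&(L[:,2]>.205)&(L[:,2]<.39)]
        print(n,"lid pts",len(L),"zmax",L[:,2].max().round(3) if len(L) else None, "x at top",np.median(L[L[:,2]>L[:,2].max()-.02,0]).round(3) if len(L) else None)
        cv2.imwrite(f"pics/lid_{n}.png",cv2.resize(im[...,::-1],(768,576)))
E
python3 - <<'E'
from h import *
lid();print(manip.read_state()['contact_force'],manip.read_state()['tool_pos'])
E
```

```text
side lid pts 2451 zmax 0.352 x at top 0.018
top lid pts 1483 zmax 0.358 x at top 0.017
[-15.31407461 -10.26716938  28.62355739] [0.5260698  0.03726999 0.02464349]
```

View pics/lid_side.png

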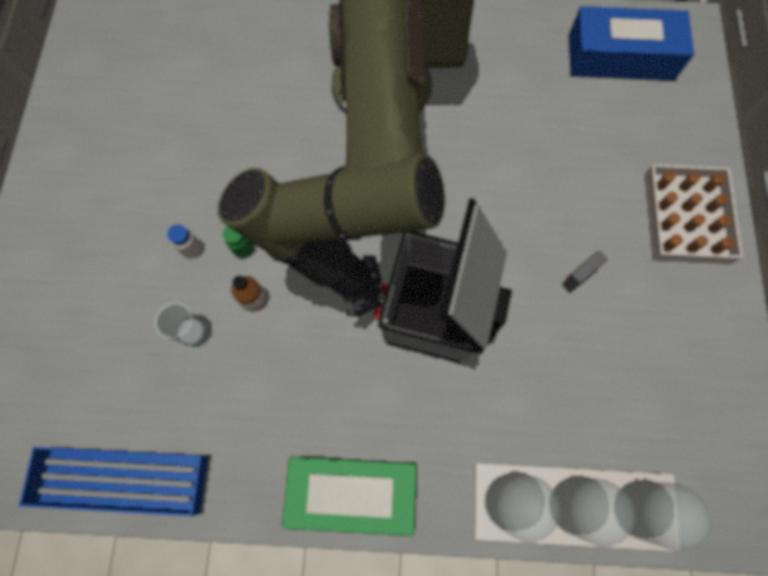

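The lid is about 1.2 rad open with the finger on the tread at (380,300), so the pedal still needs about 4 mm. I'll relieve the sideways load and press on.

Request:
{"api": "carry_out", "payload": {
  "plan": [
    {"tx":0.15,"ty":0.2,"tz":0.05,"wx":0,"wy":0,"wz":0,"fingers":0},
    {"tx":0.3,"ty":0.4,"tz":0.15,"wx":0,"wy":0,"wz":0,"fingers":0},
    {"tx":0.35,"ty":0.4,"tz":0.25,"wx":0,"wy":0,"wz":0,"fingers":0}
  ]
}}

```text
clock: 4.2
tool_pos: [0.5252, 0.0373, 0.0218]
orientation: [[-0.172, -0.978, 0.115], [-0.85, 0.207, 0.485], [-0.499, -0.014, -0.867]]
contact_force: [0.0, -4.0, 14.2]
finger_gap: -0.0001
```

Run:
```python
from h import *
goal(binp(-.096,0,.02),tool(30));lid()
```

```text
clock 4.2 t cm [-0.02  0.26  0.21] w deg [-0.7 -0.1  0.4] pos [0.5252 0.0373 0.0218] F [ 0.  -4.  14.2]
side lid pts 1474 zmax 0.362 x at top 0.047
top lid pts 538 zmax 0.371 x at top 0.058
```

Request:
{"api": "carry_out", "payload": {
  "plan": [
    {"tx":0.1,"ty":0.0,"tz":0.15,"wx":0,"wy":0,"wz":0,"fingers":0},
    {"tx":0.18,"ty":0.0,"tz":0.3,"wx":0,"wy":0,"wz":0,"fingers":0},
    {"tx":0.2,"ty":0.0,"tz":0.35,"wx":0,"wy":0,"wz":0,"fingers":0}
  ]
}}

```text
clock: 4.6
tool_pos: [0.525, 0.0377, 0.0186]
orientation: [[-0.172, -0.979, 0.113], [-0.85, 0.205, 0.486], [-0.499, -0.013, -0.867]]
contact_force: [-8.7, -4.5, 31.3]
finger_gap: 0.0001
```

Run:
```python
from h import *
goal(binp(-.096,0,.02),tool(30));lid()
```

```text
clock 4.6 t cm [-0.15  0.23 -0.08] w deg [-0.6 -0.1  0.5] pos [0.525  0.0377 0.0186] F [-8.7 -4.5 31.3]
side lid pts 614 zmax 0.367 x at top 0.072
top lid pts 451 zmax 0.371 x at top 0.07
```

Request:
{"api": "carry_out", "payload": {
  "plan": [
    {"tx":0.1,"ty":0.1,"tz":0.1,"wx":0,"wy":0,"wz":0,"fingers":0},
    {"tx":0.1,"ty":0.1,"tz":0.1,"wx":0,"wy":0,"wz":0,"fingers":0}
  ]
}}

```text
clock: 4.9
tool_pos: [0.5249, 0.0377, 0.0185]
orientation: [[-0.17, -0.979, 0.116], [-0.849, 0.205, 0.486], [-0.5, -0.015, -0.866]]
contact_force: [-8.3, -5.6, 33.3]
finger_gap: 0.0001
```

Request:
{"api": "carry_out", "payload": {
  "plan": [
    {"tx":-0.5,"ty":0,"tz":-0.9,"wx":0,"wy":0,"wz":0,"fingers":0},
    {"tx":-1.0,"ty":0,"tz":-3,"wx":0,"wy":0,"wz":0,"fingers":0},
    {"tx":-1.0,"ty":0,"tz":-6,"wx":0,"wy":0,"wz":0,"fingers":0},
    {"tx":-1.0,"ty":0,"tz":-10,"wx":0,"wy":0,"wz":0,"fingers":0},
    {"tx":-1.0,"ty":0,"tz":-15,"wx":0,"wy":0,"wz":0,"fingers":0}
  ]
}}

```text
clock: 5.4
tool_pos: [0.5045, -0.026, 0.1446]
orientation: [[-0.179, -0.979, 0.101], [-0.849, 0.205, 0.487], [-0.498, 0.002, -0.867]]
contact_force: [0.9, -0.5, 0.7]
finger_gap: 0.0004
```

Run:
```python
from h import *
lid()
B=np.array([.4277,-.3645,0])
goal(B+[0,.03,.25],tool(0));goal(B+[0,0,.14],tool(0))
```

```text
side lid pts 629 zmax 0.367 x at top 0.071
top lid pts 443 zmax 0.372 x at top 0.07
clock 5.5 t cm [ 22.49   1.39 -24.2 ] w deg [-0.7 29.8  0.1] pos [ 0.5082 -0.0293  0.1517] F [0.7 0.1 0.5]
clock 5.5 t cm [ 30.5   0.9 -16.1] w deg [-0.7 29.8  0.1] pos [ 0.5082 -0.0293  0.1517] F [0.7 0.1 0.5]
```

Request:
{"api": "carry_out", "payload": {
  "plan": [
    {"tx":-2.5,"ty":0,"tz":-4.3,"wx":0,"wy":8,"wz":0,"fingers":8.5},
    {"tx":22.5,"ty":1.4,"tz":-24.2,"wx":-0.7,"wy":29.8,"wz":0,"fingers":8.5},
    {"tx":22.5,"ty":1.4,"tz":-24.2,"wx":-0.7,"wy":29.8,"wz":0,"fingers":8.5},
    {"tx":22.5,"ty":1.4,"tz":-24.2,"wx":-0.7,"wy":29.8,"wz":0,"fingers":8.5},
    {"tx":22.5,"ty":1.4,"tz":-24.2,"wx":-0.7,"wy":29.8,"wz":0,"fingers":8.5}
  ]
}}

```text
clock: 6.0
tool_pos: [0.4563, -0.2169, 0.2243]
orientation: [[-0.198, -0.98, -0.012], [-0.98, 0.198, 0.0], [0.002, 0.012, -1.0]]
contact_force: [1.5, -0.5, -0.9]
finger_gap: 0.0724
```

Run:
```python
from h import *
B=np.array([.4277,-.3645,0])
goal(B+[0,0,.2],tool(0));goal(B+[0,0,.15],tool(0))
```

```text
clock 6.0 t cm [15.03 -0.15  2.46] w deg [ 0.7 -0.1  0.5] pos [ 0.4563 -0.2169  0.2243] F [ 1.5 -0.5 -0.9]
clock 6.0 t cm [15.02 -0.21  7.46] w deg [ 0.7 -0.1  0.5] pos [ 0.4563 -0.2169  0.2243] F [ 1.5 -0.5 -0.9]
```

Request:
{"api": "carry_out", "payload": {
  "plan": [
    {"tx":15,"ty":-0.2,"tz":2.5,"wx":0.7,"wy":0,"wz":0.5,"fingers":8.5},
    {"tx":15,"ty":-0.2,"tz":2.5,"wx":0.7,"wy":0,"wz":0.5,"fingers":8.5},
    {"tx":15,"ty":-0.2,"tz":2.5,"wx":0.7,"wy":0,"wz":0.5,"fingers":8.5},
    {"tx":15,"ty":-0.2,"tz":7.5,"wx":0.7,"wy":0,"wz":0.5,"fingers":8.5},
    {"tx":15,"ty":-0.2,"tz":7.5,"wx":0.7,"wy":0,"wz":0.5,"fingers":8.5}
  ]
}}

```text
clock: 6.5
tool_pos: [0.4234, -0.363, 0.1413]
orientation: [[-0.215, -0.977, -0.009], [-0.977, 0.215, 0.008], [-0.006, 0.01, -1.0]]
contact_force: [-0.1, 1.0, -2.9]
finger_gap: 0.0854
```

Run:
```python
from h import *
B=np.array([.4277,-.3645,0])
im,d=grab("side");P=cloud("side",d);h=cv2.cvtColor(im,cv2.COLOR_RGB2HSV)
k=(h[...,0]>100)&(h[...,0]<130)&(h[...,1]>120)&(abs(P[...,0]-.43)<.05)&(abs(P[...,1]+.36)<.05);print(k.sum(),np.median(P[k],0))
goal(B+[0,0,.1],tool(0));goal(B+[0,0,.032],tool(0))
```

```text
125 [ 0.43219653 -0.36200657  0.08457685]
clock 6.55 t cm [ 0.07 -0.31  4.56] w deg [ 0.3  0.2 -0.3] pos [ 0.425  -0.3634  0.1456] F [-0.1 -0.   0.9]
clock 6.55 t cm [ 0.09 -0.36 11.36] w deg [ 0.3  0.2 -0.3] pos [ 0.425  -0.3634  0.1456] F [-0.1 -0.   0.9]
```

Request:
{"api": "carry_out", "payload": {
  "plan": [
    {"tx":0.1,"ty":-0.4,"tz":3,"wx":0.3,"wy":0.2,"wz":-0.3,"fingers":8.5},
    {"tx":0.1,"ty":-0.4,"tz":6,"wx":0.3,"wy":0.2,"wz":-0.3,"fingers":8.5},
    {"tx":0.1,"ty":-0.4,"tz":9,"wx":0.3,"wy":0.2,"wz":-0.3,"fingers":8.5},
    {"tx":0.1,"ty":-0.4,"tz":11.2,"wx":0.3,"wy":0.2,"wz":-0.3,"fingers":8.5},
    {"tx":0.1,"ty":-0.4,"tz":11.2,"wx":0.3,"wy":0.2,"wz":-0.3,"fingers":8.5}
  ]
}}

```text
clock: 7.05
tool_pos: [0.431, -0.3643, 0.0365]
orientation: [[-0.204, -0.979, 0.003], [-0.979, 0.204, -0.003], [0.002, -0.004, -1.0]]
contact_force: [-0.9, -0.2, -0.2]
finger_gap: 0.0852
```

Request:
{"api": "carry_out", "payload": {
  "plan": [
    {"tx":0,"ty":0,"tz":0,"wx":0,"wy":0,"wz":0,"fingers":3},
    {"tx":0,"ty":0,"tz":0,"wx":0,"wy":0,"wz":0,"fingers":3},
    {"tx":0,"ty":0,"tz":0,"wx":0,"wy":0,"wz":0,"fingers":3},
    {"tx":0,"ty":0,"tz":0,"wx":0,"wy":0,"wz":0,"fingers":3},
    {"tx":0,"ty":0,"tz":0,"wx":0,"wy":0,"wz":0,"fingers":3}
  ]
}}

```text
clock: 7.55
tool_pos: [0.4324, -0.3664, 0.04]
orientation: [[-0.206, -0.979, 0.009], [-0.979, 0.206, -0.006], [0.004, -0.01, -1.0]]
contact_force: [-0.8, 1.4, 6.9]
finger_gap: 0.0431
```

Request:
{"api": "carry_out", "payload": {
  "plan": [
    {"tx":0,"ty":0,"tz":-2,"wx":0,"wy":0,"wz":0,"fingers":3},
    {"tx":0,"ty":0,"tz":-6,"wx":0,"wy":0,"wz":0,"fingers":3},
    {"tx":0,"ty":0,"tz":-11,"wx":0,"wy":0,"wz":0,"fingers":3},
    {"tx":0,"ty":0,"tz":-16,"wx":0,"wy":0,"wz":0,"fingers":3},
    {"tx":0,"ty":0,"tz":-22,"wx":0,"wy":0,"wz":0,"fingers":3}
  ]
}}

```text
clock: 8.05
tool_pos: [0.4295, -0.3647, 0.2501]
orientation: [[-0.206, -0.978, 0.007], [-0.979, 0.206, -0.004], [0.003, -0.008, -1.0]]
contact_force: [1.8, -0.5, -0.9]
finger_gap: 0.0428
```

Run:
```python
from h import *
lid();print(manip.read_state()['finger_gap']); goal(binp(-.14,0,.28),tool(0));goal(binp(-.02,0,.28),tool(0))
```

```text
side lid pts 629 zmax 0.366 x at top 0.071
top lid pts 439 zmax 0.372 x at top 0.07
0.04331723086497243
clock 8.15 t cm [-37.18  -0.61  -2.58] w deg [-1.1 -0.5  0. ] pos [ 0.4314 -0.3667  0.2571] F [-0.6 -0.1 -0.3]
clock 8.15 t cm [-49.18  -0.62  -2.68] w deg [-1.1 -0.5  0. ] pos [ 0.4314 -0.3667  0.2571] F [-0.6 -0.1 -0.3]
```

View pics/lid_side.png

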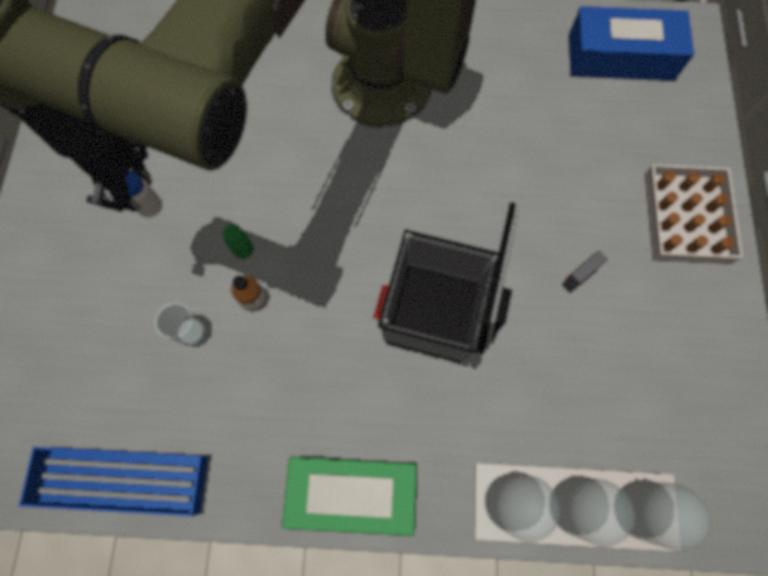

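The bottle is held at about (140,190), the lid stands open by itself, and the other things haven't moved. Before going over the bin I'll check whether the wrist would clear the upright lid.

Run:
```python
from h import *
s=manip.read_state();tp=s["tool_pos"];print(s["joint_positions"])
for n in("side","top"):
    im,d=grab(n);P=cloud(n,d);q=(P[~np.isnan(P[...,0])]-tp)
    L=np.stack([q@BX,q@BY,q[:,2]],1)
    L=L[(L[:,2]>-.02)&(abs(L[:,0])<.3)&(abs(L[:,1])<.3)]
    for lo in np.arange(0,.5,.04):
        k=L[(L[:,2]>=lo)&(L[:,2]<lo+.04)&(abs(L[:,1])<.1)]
        if len(k)>5:print(n,round(lo,2),len(k),"bx",np.percentile(k[:,0],[1,99]).round(3),"by",np.percentile(k[:,1],[1,99]).round(3))
```

```text
[-0.3466306  -0.06493378  0.02559939  0.00537673 -1.64043701  0.13893052]
side 0.0 289 bx [-0.002  0.021] by [-0.036  0.033]
side 0.04 512 bx [-0.009  0.019] by [-0.058  0.055]
side 0.08 428 bx [-0.009  0.022] by [-0.066  0.051]
side 0.12 399 bx [-0.008  0.041] by [-0.036  0.024]
side 0.16 396 bx [-0.01   0.048] by [-0.042  0.015]
side 0.2 546 bx [-0.012  0.048] by [-0.042 -0.004]
side 0.24 491 bx [-0.011  0.045] by [-0.042 -0.011]
side 0.28 608 bx [-0.004  0.267] by [-0.061  0.095]
side 0.32 2519 bx [0.021 0.269] by [-0.075  0.097]
side 0.36 10663 bx [0.048 0.267] by [-0.068  0.083]
side 0.4 30 bx [0.048 0.052] by [-0.004  0.009]
top 0.0 15 bx [0.008 0.014] by [0.023 0.038]
top 0.04 67 bx [-0.002  0.019] by [0.026 0.064]
top 0.08 106 bx [-0.009  0.015] by [0.037 0.069]
top 0.12 11 bx [0.013 0.026] by [0.03  0.039]
top 0.16 13 bx [0.008 0.035] by [0.035 0.048]
top 0.2 34 bx [0.007 0.034] by [0.036 0.049]
top 0.24 16 bx [0.011 0.032] by [0.04  0.049]
top 0.28 49 bx [-0.009  0.256] by [0.044 0.093]
top 0.32 556 bx [0.015 0.269] by [-0.072  0.098]
top 0.36 6293 bx [-0.003  0.264] by [-0.063  0.096]
top 0.4 1575 bx [-0.039  0.047] by [-0.035  0.049]
```

Request:
{"api": "carry_out", "payload": {
  "plan": [
    {"tx":-49.2,"ty":-0.6,"tz":-2.6,"wx":-1,"wy":-0.5,"wz":0,"fingers":3},
    {"tx":-49.2,"ty":-0.6,"tz":-2.6,"wx":-1,"wy":-0.5,"wz":0,"fingers":3},
    {"tx":-49.2,"ty":-0.6,"tz":-2.6,"wx":-1,"wy":-0.5,"wz":0,"fingers":3},
    {"tx":-49.2,"ty":-0.6,"tz":-2.6,"wx":-1,"wy":-0.5,"wz":0,"fingers":3},
    {"tx":-49.2,"ty":-0.6,"tz":-2.6,"wx":-1,"wy":-0.5,"wz":0,"fingers":3}
  ]
}}

```text
clock: 8.75
tool_pos: [0.4838, -0.1191, 0.2585]
orientation: [[-0.206, -0.978, -0.011], [-0.978, 0.206, 0.009], [-0.006, 0.013, -1.0]]
contact_force: [0.9, -0.4, -0.5]
finger_gap: 0.0431
```

Run:
```python
from h import *
print(manip.read_state()['finger_gap']); goal(binp(-.02,0,.28),tool(0))
```

```text
0.043090716777965284
clock 8.75 t cm [-23.9   -0.54  -2.02] w deg [0.7 0.3 0. ] pos [ 0.4838 -0.1191  0.2585] F [ 0.9 -0.4 -0.5]
```

Request:
{"api": "carry_out", "payload": {
  "plan": [
    {"tx":-5,"ty":-0.5,"tz":-2,"wx":0.7,"wy":0.3,"wz":0,"fingers":3},
    {"tx":-10,"ty":-0.5,"tz":-2,"wx":0.7,"wy":0.3,"wz":0,"fingers":3},
    {"tx":-15,"ty":-0.5,"tz":-2,"wx":0.7,"wy":0.3,"wz":0,"fingers":3},
    {"tx":-20,"ty":-0.5,"tz":-2,"wx":0.7,"wy":0.3,"wz":0,"fingers":3},
    {"tx":-22.5,"ty":-0.5,"tz":-2,"wx":0.7,"wy":0.3,"wz":0,"fingers":3}
  ]
}}

```text
clock: 9.25
tool_pos: [0.5353, 0.1012, 0.2789]
orientation: [[-0.204, -0.979, -0.002], [-0.979, 0.204, 0.0], [0.0, 0.002, -1.0]]
contact_force: [0.4, -0.3, -0.4]
finger_gap: 0.0428
```

Run:
```python
from h import *
lid();goal(binp(-.02,0,.14),tool(0))
```

```text
side lid pts 956 zmax 0.39 x at top -0.031
top lid pts 229 zmax 0.388 x at top -0.031
clock 9.35 t cm [-1.27 -0.11 13.82] w deg [ 0.2 -0.1  0.3] pos [0.5354 0.1012 0.2782] F [-0.4 -0.  -1.4]
```

Request:
{"api": "carry_out", "payload": {
  "plan": [
    {"tx":-1.0,"ty":-0.1,"tz":3,"wx":0,"wy":0,"wz":0,"fingers":3},
    {"tx":-1.0,"ty":-0.1,"tz":6,"wx":0,"wy":0,"wz":0,"fingers":3},
    {"tx":-1.0,"ty":-0.1,"tz":9,"wx":0,"wy":0,"wz":0,"fingers":3},
    {"tx":-1.0,"ty":-0.1,"tz":12,"wx":0,"wy":0,"wz":0,"fingers":3},
    {"tx":-1.0,"ty":-0.1,"tz":13.5,"wx":0,"wy":0,"wz":0,"fingers":3}
  ]
}}

```text
clock: 9.85
tool_pos: [0.5372, 0.1065, 0.1419]
orientation: [[-0.207, -0.978, -0.004], [-0.978, 0.207, -0.001], [0.002, 0.004, -1.0]]
contact_force: [-0.4, 0.9, -0.8]
finger_gap: 0.0428
```

Request:
{"api": "carry_out", "payload": {
  "plan": [
    {"tx":0,"ty":0,"tz":0,"wx":0,"wy":0,"wz":0,"fingers":3},
    {"tx":0,"ty":0,"tz":0,"wx":0,"wy":0,"wz":0,"fingers":8},
    {"tx":0,"ty":0,"tz":0,"wx":0,"wy":0,"wz":0,"fingers":8},
    {"tx":0,"ty":0,"tz":0,"wx":0,"wy":0,"wz":0,"fingers":8},
    {"tx":0,"ty":0,"tz":0,"wx":0,"wy":0,"wz":0,"fingers":8}
  ]
}}

```text
clock: 10.35
tool_pos: [0.5394, 0.1078, 0.1471]
orientation: [[-0.206, -0.979, 0.003], [-0.979, 0.206, 0.001], [-0.002, -0.002, -1.0]]
contact_force: [-0.3, -0.1, 0.1]
finger_gap: 0.0801
```

Request:
{"api": "carry_out", "payload": {
  "plan": [
    {"tx":0,"ty":0,"tz":-4,"wx":0,"wy":0,"wz":0,"fingers":8},
    {"tx":0,"ty":0,"tz":-9,"wx":0,"wy":0,"wz":0,"fingers":8},
    {"tx":0,"ty":0,"tz":-14,"wx":0,"wy":0,"wz":0,"fingers":0},
    {"tx":2,"ty":0,"tz":-19,"wx":0,"wy":0,"wz":0,"fingers":0},
    {"tx":4,"ty":0,"tz":-24,"wx":0,"wy":0,"wz":0,"fingers":0}
  ]
}}

```text
clock: 10.85
tool_pos: [0.5306, 0.0707, 0.3812]
orientation: [[-0.205, -0.979, 0.002], [-0.979, 0.205, 0.001], [-0.002, -0.002, -1.0]]
contact_force: [0.9, -0.0, 1.3]
finger_gap: 0.0377
```

Run:
```python
from h import *
lid();goal(binp(-.05,0,.43),tool(0));goal(binp(.13,0,.43),tool(0));print(manip.read_state()['joint_positions'])
```

```text
side lid pts 629 zmax 0.367 x at top 0.071
top lid pts 162 zmax 0.37 x at top 0.07
clock 10.95 t cm [-1.54  0.18 -4.21] w deg [-0.8  0.4 -0.1] pos [0.5316 0.0687 0.3878] F [0.  0.4 0.5]
clock 10.95 t cm [-19.54   0.22  -4.09] w deg [-0.8  0.4 -0.1] pos [0.5316 0.0687 0.3878] F [0.  0.4 0.5]
[ 0.50645871 -0.06832168  0.26616887  0.0038484  -1.89101539 -0.7154965 ]
```

View pics/lid_side.png

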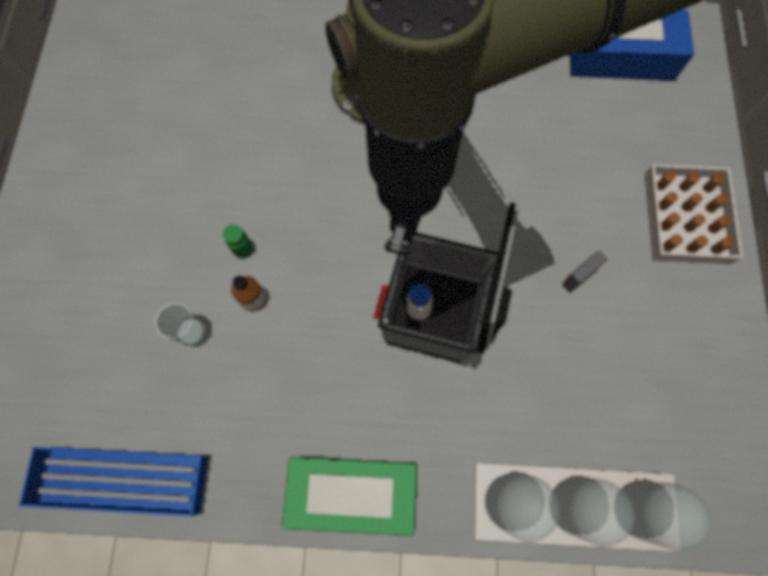

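The bottle stands inside the bin at (420,300), the lid is open and the other things are undisturbed. Next I go over the lid to its back.

Request:
{"api": "carry_out", "payload": {
  "plan": [
    {"tx":-1.5,"ty":0.2,"tz":-5,"wx":-0.8,"wy":0.4,"wz":0,"fingers":0},
    {"tx":-5,"ty":0.2,"tz":-5,"wx":-0.8,"wy":0.4,"wz":0,"fingers":0},
    {"tx":-10,"ty":0.2,"tz":-5,"wx":-0.8,"wy":0.4,"wz":0,"fingers":0},
    {"tx":-15,"ty":0.2,"tz":-5,"wx":-0.8,"wy":0.4,"wz":0,"fingers":0},
    {"tx":-19.5,"ty":0.2,"tz":-5,"wx":-0.8,"wy":0.4,"wz":0,"fingers":0}
  ]
}}

```text
clock: 11.45
tool_pos: [0.5692, 0.2643, 0.4292]
orientation: [[-0.206, -0.978, -0.013], [-0.979, 0.206, -0.003], [0.005, 0.013, -1.0]]
contact_force: [0.6, -0.5, 0.2]
finger_gap: 0.0002
```

Run:
```python
from h import *
goal(binp(.13,0,.43),tool(0));goal(binp(.13,0,.345),tool(0));goal(binp(.06,0,.345),tool(0))
```

```text
clock 11.45 t cm [ 0.39 -0.13 -0.08] w deg [ 0.7 -0.3  0.1] pos [0.5692 0.2643 0.4292] F [ 0.6 -0.5  0.2]
clock 11.45 t cm [ 0.35 -0.24  8.42] w deg [ 0.7 -0.3  0.1] pos [0.5692 0.2643 0.4292] F [ 0.6 -0.5  0.2]
clock 11.45 t cm [ 7.35 -0.23  8.46] w deg [ 0.7 -0.3  0.1] pos [0.5692 0.2643 0.4292] F [ 0.6 -0.5  0.2]
```

Request:
{"api": "carry_out", "payload": {
  "plan": [
    {"tx":0.2,"ty":-0.2,"tz":4,"wx":0.7,"wy":0,"wz":0,"fingers":0},
    {"tx":0.2,"ty":-0.2,"tz":8.4,"wx":0.7,"wy":0,"wz":0,"fingers":0},
    {"tx":0.2,"ty":-0.2,"tz":8.4,"wx":0.7,"wy":0,"wz":0,"fingers":0},
    {"tx":1.5,"ty":-0.2,"tz":8.4,"wx":0.7,"wy":0,"wz":0,"fingers":0},
    {"tx":3,"ty":-0.2,"tz":8.4,"wx":0.7,"wy":0,"wz":0,"fingers":0}
  ]
}}

```text
clock: 11.95
tool_pos: [0.5643, 0.2312, 0.3496]
orientation: [[-0.206, -0.978, 0.004], [-0.978, 0.206, -0.003], [0.002, -0.004, -1.0]]
contact_force: [0.8, -0.0, 0.4]
finger_gap: 0.0002
```

Request:
{"api": "carry_out", "payload": {
  "plan": [
    {"tx":1,"ty":0,"tz":0,"wx":0,"wy":0,"wz":0,"fingers":0},
    {"tx":2,"ty":0,"tz":0,"wx":0,"wy":0,"wz":0,"fingers":0},
    {"tx":3,"ty":0,"tz":0,"wx":0,"wy":0,"wz":0,"fingers":0},
    {"tx":4,"ty":0,"tz":0,"wx":0,"wy":0,"wz":0,"fingers":0}
  ]
}}

```text
clock: 12.35
tool_pos: [0.5553, 0.1921, 0.3459]
orientation: [[-0.206, -0.978, -0.002], [-0.978, 0.206, -0.005], [0.006, 0.001, -1.0]]
contact_force: [-0.5, 0.1, -0.3]
finger_gap: 0.0003
```

Run:
```python
from h import *
goal(binp(.06,0,.345),tool(0));lid()
```

```text
clock 12.35 t cm [ 0.04 -0.    0.09] w deg [ 0.  -0.3  0. ] pos [0.5553 0.1921 0.3459] F [-0.5  0.1 -0.3]
side lid pts 2213 zmax 0.39 x at top 0.052
top lid pts 1508 zmax 0.347 x at top -0.001
```

Freed and falling. I'll back off upwards and let it shut.

Request:
{"api": "carry_out", "payload": {
  "plan": [
    {"tx":0,"ty":0,"tz":-3,"wx":0,"wy":0,"wz":0,"fingers":0},
    {"tx":0,"ty":0,"tz":-7,"wx":0,"wy":0,"wz":0,"fingers":0},
    {"tx":-5,"ty":0,"tz":-10,"wx":0,"wy":0,"wz":0,"fingers":0},
    {"tx":-10,"ty":0,"tz":-10,"wx":0,"wy":0,"wz":0,"fingers":0},
    {"tx":-15,"ty":0,"tz":-10,"wx":0,"wy":0,"wz":0,"fingers":0}
  ]
}}

```text
clock: 12.95
tool_pos: [0.5853, 0.3344, 0.4462]
orientation: [[-0.207, -0.978, 0.0], [-0.978, 0.207, -0.004], [0.004, -0.001, -1.0]]
contact_force: [0.9, 1.3, 0.3]
finger_gap: 0.0002
```

Request:
{"api": "carry_out", "payload": {
  "plan": [
    {"tx":-5,"ty":0,"tz":0,"wx":0,"wy":0,"wz":0,"fingers":0},
    {"tx":-5,"ty":0,"tz":0,"wx":0,"wy":0,"wz":0,"fingers":0},
    {"tx":-5,"ty":0,"tz":0,"wx":0,"wy":0,"wz":0,"fingers":0},
    {"tx":-5,"ty":0,"tz":0,"wx":0,"wy":0,"wz":0,"fingers":0},
    {"tx":-5,"ty":0,"tz":0,"wx":0,"wy":0,"wz":0,"fingers":0}
  ]
}}

```text
clock: 13.45
tool_pos: [0.5951, 0.3804, 0.447]
orientation: [[-0.207, -0.978, 0.001], [-0.978, 0.207, -0.003], [0.003, -0.002, -1.0]]
contact_force: [0.1, -1.2, 0.6]
finger_gap: 0.0001
```

Run:
```python
from h import *
lid();im,d=grab("side");P=cloud("side",d);q=P[~np.isnan(P[...,0])]-C;L=np.stack([q@BX,q@BY,q[:,2]],1)
for a,b in((-.09,-.06),(-.03,0),(.03,.06)):
    k=L[(abs(L[:,1])<.07)&(L[:,0]>a)&(L[:,0]<b)&(L[:,2]<.3)];print(a,len(k),np.median(k[:,2]))
print(manip.read_state()['clock'],manip.read_state()['tool_pos'],manip.read_state()['contact_force'])
```

```text
side lid pts 63 zmax 0.208 x at top -0.007
top lid pts 855 zmax 0.214 x at top -0.007
-0.09 640 0.20130301316474342
-0.03 659 0.20185377538602278
0.03 660 0.20169028331331124
13.6 [0.59495227 0.38062771 0.44676662] [-0.19101624  0.45766965  0.3447123 ]
```

View pics/lid_side.png

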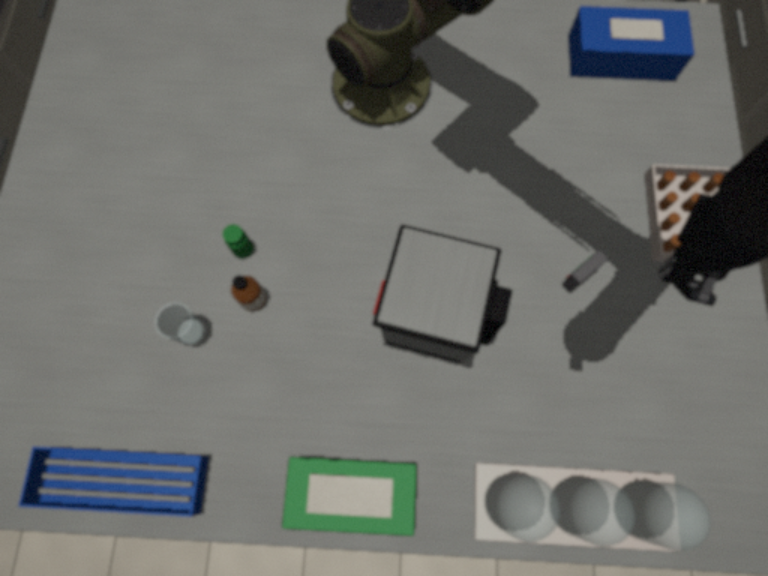

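The lid is shut and level at 0.201–0.202 m, the same as at the start. The other things stand where they were, and the arm is clear.

```bash
python3 -c "
from rig import manip
print(manip.job_done())"
```

```text
the job is handed in; nothing more can be done
None
```

The white bottle with the blue cap is in the bin with the lid shut again, and I handed the job in at about 13.6 s of the 58 s allowed.

- **Pedal:** I pressed it to its stop, at about 33 N upward force on the fingers. The lid then stayed open by itself, with its edge about 0.37 m above the bench.
- **Bottle:** I gripped it, lowered it into the bin and let go. The picture afterwards showed it standing inside.
- **Lid:** I pushed lightly on its back and it fell shut. It now lies level at 0.201–0.202 m, the same as at the start.
- **Other things:** The amber bottle, beaker, timer and green look-alike stand where they were, judging by eye from the last picture. The arm is clear of everything, with no contact force.

**Checks that failed or disagreed:**
- One move was refused for missing keys, and nothing moved.
- The first press stopped at 1.2 rad of lid opening because of sideways friction. I corrected it in the same press without letting the pedal up.
- Two lid readings were wrong because the gripper was in view; later readings without it agreed.

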